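# Open a weighted cigar mould and hold the upper half up while the bunches are turned

## Task

The bunches in the cigar mould are due for turning: take the iron press weight off the closed mould by its handle and set it down gently, upright, on the round navy felt pad. Then grip the upper half of the mould by its wooden spine, lift it straight up off its pins, keeping it level, and finish still holding it steady and level, square above the lower half with about a hand's breadth (10 cm) of open air between them. Do not shift the lower half or its bunches, and leave the other things on the bench alone.

Things in the scene. Friction and masses are not known exactly. Their poses are not given: they have to be found in the camera images.
- weight: Dark cast-iron press weight, 0.65-0.95 kg, on the mould's spine within 30 mm of its middle, any yaw: a disc 76 mm across, 26 mm high, with a steel bail handle of 10 mm round bar, 65 mm high in all. Origin: centre of the underside; z up. The bail's legs stand at x = +-29 mm; its level top runs along x, straight for 42 mm, bar centre 60 mm above the underside, 29 mm free under it.
- weight_grip (a point): Middle of the weight's level handle bar, 60 mm above the underside, on the weight's z axis; axes as the weight's (bar along x, so the fingers close along y).
- upper: Upper half of the ten-slot wooden mould, 0.48-0.75 kg, balanced: a board 136 (x) by 304 (y) by 22.5 mm with a pale spine centred on it, 46 wide (x), 240 long (y), 34 high (top 56.5 mm above the origin). Origin: centre of the underside; z up. Closed, it lies 21.5 mm above the lower half's origin, axes parallel, pins of the lower half in blind holes 11 mm wide; spine top 78 mm above the bench.
- upper_grip (a point): Middle of the spine's centre line, above the centre of mass, 50 mm above the upper half's origin: 6.5 mm below the spine's top and 27.5 mm above the board beside it. Axes as the upper half's: the fingers close along x.
- lower: Lower half of the mould, loose on the bench (z = 0), 0.75 kg: 136 (x) by 304 (y) by 21.5 mm high, ten slots along x 22.5 mm wide and 10.5 mm deep, the middle six filled with bunches, dark half-round marks at the slot ends. Two brass pins 8 mm thick stand 10.5 mm out of its top at y = +-141 mm. Origin: centre of the underside; z up.
- pad: Round navy blue felt pad, fixed to the bench, 130 mm across, 5 mm thick; origin: centre of its underside. It lies to the left or to the right of the mould.
- bunch1: Brown rolled tobacco bunch 1 of six, a firm rod 20 mm thick and 112 mm long (along its x), lying in a slot of the lower half, hidden while the mould is closed. Origin: middle of its underside. To be left lying in its slot.
- bunch2: Brown rolled tobacco bunch 2 of six, a firm rod 20 mm thick and 112 mm long (along its x), lying in a slot of the lower half, hidden while the mould is closed. Origin: middle of its underside. To be left lying in its slot.
- bunch3: Brown rolled tobacco bunch 3 of six, a firm rod 20 mm thick and 112 mm long (along its x), lying in a slot of the lower half, hidden while the mould is closed. Origin: middle of its underside. To be left lying in its slot.
- bunch4: Brown rolled tobacco bunch 4 of six, a firm rod 20 mm thick and 112 mm long (along its x), lying in a slot of the lower half, hidden while the mould is closed. Origin: middle of its underside. To be left lying in its slot.
- bunch5: Brown rolled tobacco bunch 5 of six, a firm rod 20 mm thick and 112 mm long (along its x), lying in a slot of the lower half, hidden while the mould is closed. Origin: middle of its underside. To be left lying in its slot.
- bunch6: Brown rolled tobacco bunch 6 of six, a firm rod 20 mm thick and 112 mm long (along its x), lying in a slot of the lower half, hidden while the mould is closed. Origin: middle of its underside. To be left lying in its slot.
- gum_pot: White ceramic gum pot, 80 mm across and 50 mm high, on the other side of the mould from the pad. Origin: centre of the underside. Leave alone.
- mister: Amber glass bottle, 64 mm across, 160 mm high. Origin: centre of the underside. Leave alone.
- gauge: Brass gauge plate with four holes, 55 x 170 x 8 mm, lying flat. Origin: centre of the underside. Leave alone.
- band_tin: Red round tin with an aluminium lid, 72 mm across, 55 mm high. Origin: centre of the underside. Leave alone.
- blade: Half-moon steel rolling blade, 150 x 50 mm, 5 mm thick, lying on the round rolling board at the back. Origin: near the centre of its underside. Leave alone.
Mind the look-alikes: they are no part of the job. Of the things that look like the pad, take the one that is farthest to the robot's right at the start. What is shaped like the weight but purple or turquoise is not meant.

How it is judged:
By the outcome, as a careful person would: the job done as asked, in the order asked, and still so for the second after the job is handed in, while the arm keeps its last pose, push and grip.
It also fails if it takes over 58 s, if anything falls off the work surface, if the arm or the gripper's body presses on something with over 40 N, if the wrist force passes 120 N, or if a joint passes its speed limit or range.

## Robot

A 6-joint arm with a two-finger parallel gripper is mounted at the origin on the work surface. World frame = base frame: x ahead of the robot, y to its left, z up, the work surface at z = 0. Lengths are in m, angles in rad, forces in N, time in s.
With the tool pointing down it reaches from about 0.35 to 0.975 m from the base axis. Payload 4.9 kg.
Tool frame: the origin (TCP) lies midway between the tips of the shut fingers; the grasp point (between the pads) lies 19 mm behind it; z points along the fingers, y is the line along which they close (so a half turn about z gives the same grasp; the last joint's range is limited). The gripper opens to 85 mm and grips with 20 to 120 N. Pads are 22 mm wide; open, the fingers measure 114 mm over their backs; the gripper's body (76 mm by 85 mm) begins 54 mm behind the grasp point. The pads swing forward as they close: fully open they stand 13 mm farther back than shut.
Start: joints at [-1.245, 0.053, 1.613, -0, 1.476, -0.119], TCP at [0.269, -0.564, 0.196] pointing down, gripper open.
Joint ranges: [-3.01, 3.01], [-1.01, 2.22], [0.06, 2.58], [-1.02, 4.17], [0.09, 2.62], [-3.14, 3.14]. Speed limits (rad/s): [2.57, 2.57, 3.14, 3.14, 3.14, 3.14].

## Interface

Orientations are given as a unit quaternion [w, x, y, z].
In Python, from plant import manip gives the robot as it stands.
- The arm moves only by the tool move_arm, never from a script. Its argument "increments" is one flat list of numbers, 5 for each row, row after row: the shift along the tool's x, y, z in mm, then the turn about the tool's z in rad, then the opening, from 0 (shut) to 1 (fully open). In form: [tx, ty, tz, spin, jaw, tx, ty, tz, spin, jaw, ...]. A call has 1 to 8 rows; each row shifts and turns the commanded pose from where the row before left it, along the tool's axes as they then stand; what a row does not reach is not made up. A row lasts 1/12 s, in which the tool goes at most 41.7 mm and 7.16 degrees, less where a joint would pass 70% of its speed; a pose out of reach is approached as far as the arm can. A call with a gripper value outside its range is refused whole. The fingers move at their own pace and stop on an object; the grip force is fixed at half the most. Time passes only in rows, so rows that do not move let the fingers close. It gives the time, the measured TCP pose, the force, the opening and the grip force at its end, in the units of the state.
- manip.state(): the state, without advancing time (a new reading comes with each control period).
- manip.grab_frame(name): name is "scene" or "top"; returns a dict with "image" (400x640x3 uint8, blue, green, red), "fov_y" (degrees; the focal length in pixels is half the picture's height over the tangent of half this angle, whatever the lens; pixels are square), "cx", "cy" (the principal point, pixels), "k1" (the pictures are not rectified: a ray, as slopes to the right and down, at radius r is drawn at 1 + k1 r^2 times it, then the intrinsics apply), "eye" and "rotation" of the camera in the world. Camera axes: x right, y down, z forward; pixel columns grow to the right and rows downward; lengths in m; the calibration is good to about 2 mm. A picture is of the moment at which its call begins. There is no depth.
- manip.job_done(): hands the job in; it is judged then, once.
The state is a dict: "time": time; "joint_pos": joint angles; "joint_vel": joint speeds; "joint_efforts": joint torques, N m; "tool_pos": TCP position; "tool_rot": TCP orientation; "contact_force": force on the tool from outside, world axes, zero at the start; "ft_torque": the same for the moment, N m; "gripper_width": opening from 0.0 (shut) to 1.0 (fully open); "grasp_force": force on a finger pad.
Only numpy, scipy, OpenCV 4.12 (cv2) and the standard library are available. Lean on these libraries where they do the work, as an engineer would, in place of code of your own. Each camera call takes 0.05 s, during which the arm holds its last target. There are 200 camera calls.

## Working session

There is one attempt and no reset: what is moved stays moved. The work goes in short steps, Python scripts to look and compute and a tool call to move; the robot and the scene stay as the last step left them, time stands still between calls to the robot, and variables do not carry over. Pictures are saved under pics/ and viewed, at most 10 in all, crops included, and the job is handed in when it is done.

Besides the shell and the picture viewer there is one more tool, called after ">>>" in YAML: its name, and indented under it one key for each argument. move_arm: Moves the arm, as the interface text tells. Its arguments: {"type":"object","properties":{"increments":{"type":"array"}},"required":["increments"]}

```bash
mkdir -p pics; cat > h.py <<'E'
import numpy as np, cv2
from plant import manip
def grab(n,name):
    f=manip.grab_frame(n); cv2.imwrite(f'pics/{name}.png',f['image']); np.save(f'pics/{name}.npy',f,allow_pickle=True); return f
def load(name): return np.load(f'pics/{name}.npy',allow_pickle=True).item()
def K(f):
    F=200/np.tan(np.radians(f['fov_y'])/2); return F
def pix2w(f,u,v,z):
    F=K(f); d=np.array([(u-f['cx'])/F,(v-f['cy'])/F]); s=d.copy()
    for _ in range(20): s=d/(1+f['k1']*(s@s))
    r=np.array(f['rotation'])@np.array([s[0],s[1],1]); e=np.array(f['eye'])
    return e+r*(z-e[2])/r[2]
def w2pix(f,p):
    c=np.array(f['rotation']).T@(np.array(p)-np.array(f['eye'])); s=c[:2]/c[2]
    s=s*(1+f['k1']*(s@s)); return s*K(f)+np.array([f['cx'],f['cy']])
E
python3 - <<'E'
from h import *
for n in('scene','top'):
    f=grab(n,n+'0'); print({k:v for k,v in f.items() if k!='image'})
print(manip.state())
E
```

```text
{'fov_y': 49.785634238295415, 'cx': 322.46200498307394, 'cy': 201.01726537736076, 'k1': -0.02388220059862143, 'eye': array([ 1.03182318, -0.73081286,  0.72620852]), 'rotation': array([-0.44329507,  0.8566325 ,  0.22871927, -0.13174879])}
{'fov_y': 56.45513884338572, 'cx': 320.04240791756314, 'cy': 195.62122736881219, 'k1': 0.029354534457554437, 'eye': array([0.35358382, 0.0704472 , 1.0715965 ]), 'rotation': array([ 0.07182519, -0.69144182,  0.71529782, -0.07140295])}
{'time': 0.1, 'joint_pos': array([-1.24498880e+00,  5.32953548e-02,  1.61414735e+00,  3.17060382e-05,
        1.47602542e+00, -1.19025855e-01]), 'joint_vel': array([ 1.77518363e-03, -2.88976709e-03, -2.32268935e-03,  1.10067916e-03,
        7.93674932e-05, -6.64952474e-04]), 'joint_efforts': array([-4.79709743e-04, -3.94904029e+01, -3.71362174e+01, -1.02809336e-04,
        3.87382403e-03,  3.82372320e-05]), 'tool_pos': array([ 0.2687337 , -0.56357721,  0.19508881]), 'tool_rot': array([-9.34357858e-04,  9.75367112e-01,  2.20585852e-01, -8.10845518e-05]), 'contact_force': array([-0.21544024, -0.06236825,  0.46883378]), 'ft_torque': array([-0.00633236,  0.03336978, -0.03422534]), 'grasp_force': 0.0, 'gripper_width': 1.002967321920809}
```

View pics/top0.png

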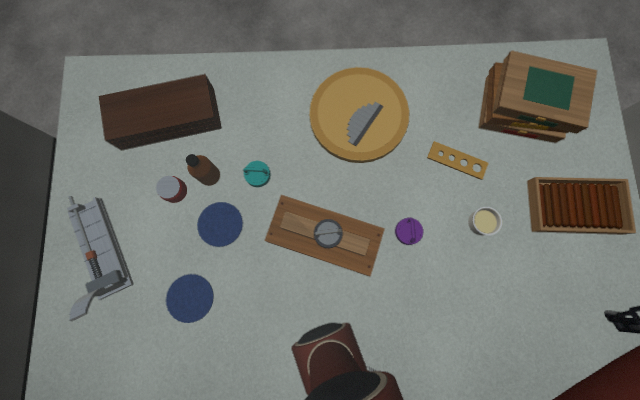

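View pics/scene0.png

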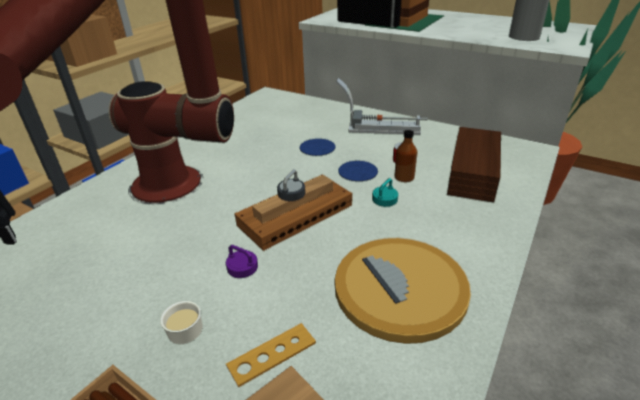

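The top view shows two navy discs, at (220,224) and (190,298). The mould is centred near (325,235), with the grey weight at (328,234). The purple weight at (409,231) and the turquoise one at (257,174) are decoys. The pad farthest right (smallest y) should be the one at (220,224), which I'll check numerically and in an enlarged crop.

```bash
sed -i "s/^def pix2w/from scipy.spatial.transform import Rotation as Ro\ndef Rm(f): q=f['rotation']; return Ro.from_quat([q[1],q[2],q[3],q[0]]).as_matrix()\ndef pix2w/; s/np.array(f\['rotation'\])/Rm(f)/g" h.py
python3 - <<'E'
from h import *
for n,b in(('top0',(150,180,260,340)),('scene0',(280,130,400,190))):
    f=load(n); im=f['image'].astype(int)
    m=((im[...,0]>im[...,2]+30)&(im[...,0]<140)).astype(np.uint8)
    c,l,s,ce=cv2.connectedComponentsWithStats(m)
    for i in range(1,c):
        if s[i,4]>150:
            cs,_=cv2.findContours((l==i).astype(np.uint8),0,1); 
            w=np.array([pix2w(f,*p[0],0.005)[:2] for p in cs[0]]); ctr,r=cv2.minEnclosingCircle(w.astype(np.float32))
            print(n,ce[i].round(1),s[i,4],'pad',pix2w(f,*ce[i],.005).round(4),np.round(ctr,4),round(r,4))
t=load('top0')['image'][180:330,170:395]; s=load('scene0')['image'][120:250,225:395]
t=cv2.resize(t,None,fx=3.5,fy=3.5,interpolation=cv2.INTER_CUBIC)
cv2.imwrite('pics/c1.png',t)
s=cv2.resize(s,None,fx=4.5,fy=4.5,interpolation=cv2.INTER_CUBIC); cv2.imwrite('pics/c2.png',s)
E
```

```text
top0 [256.2 172.7] 505 pad [0.6487 0.2539 0.005 ] [0.6505 0.2546] 0.0399
top0 [219.4 224. ] 1533 pad [0.4998 0.3592 0.005 ] [0.5005 0.3596] 0.0641
top0 [189.3 298.1] 1746 pad [0.2972 0.437  0.005 ] [0.298  0.4371] 0.0639
scene0 [317.  146.5] 462 pad [0.3013 0.4343 0.005 ] [0.2998 0.4358] 0.0642
scene0 [ 10.4 172.7] 861 pad [-0.5203 -0.2133  0.005 ] [-0.5556 -0.2038] 0.1798
scene0 [357.7 170.4] 631 pad [0.504  0.3548 0.005 ] [0.5024 0.3569] 0.0642
scene0 [385.2 194.7] 461 pad [0.6387 0.268  0.005 ] [0.635  0.2833] 0.0739
scene0 [237.9 262. ] 293 pad [ 0.4428 -0.1738  0.005 ] [ 0.4456 -0.1662] 0.035
```

View pics/c1.png

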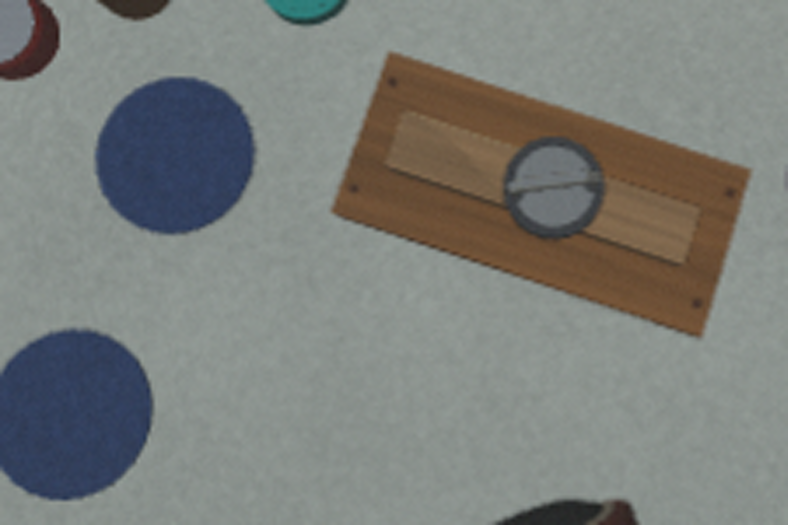

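View pics/c2.png

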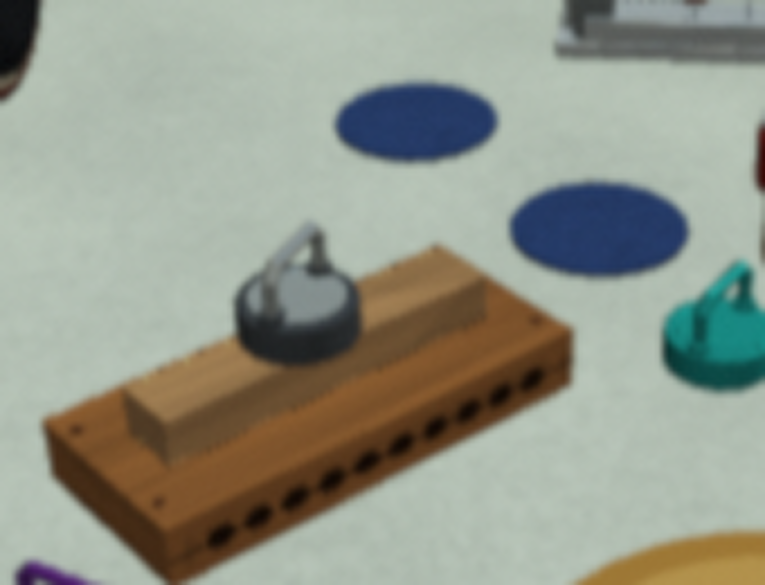

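The crops confirm the layout. The pad at top (220,224) / scene (358,170) has y=0.358, against y=0.436 for the other, so it is the one farthest to the right. The grey iron weight sits on the spine. I'll read the corners from the crops and fit the poses.

```bash
python3 - <<'E'
from h import *
from scipy.optimize import least_squares as LS
T=load('top0');S=load('scene0')
ct=lambda U,V:((U+.5)/3.5-.5+170,(V+.5)/3.5-.5+180)
cs=lambda U,V:((U+.5)/4.5-.5+225,(V+.5)/4.5-.5+120)
# mould local corners: x 68,y 152
a,b=.068,.152; c,d=.023,.12
top=[((a,b,.044),(388,53)),((a,-b,.044),(750,170)),((-a,-b,.044),(702,337)),((-a,b,.044),(333,212)),
((c,d,.078),(402,110)),((-c,d,.078),(386,165)),((c,-d,.078),(699,209)),((-c,-d,.078),(684,265))]
sc=[((-a,-b,.044),(43,422)),((a,-b,.044),(170,528)),((a,b,.044),(573,330)),((-c,-d,.078),(126,390)),((c,-d,.078),(166,421)),((-c,d,.078),(436,244)),((c,d,.078),(485,285))]
def res(p,which=3):
    r=[]
    for bit,f,L,cv in((1,T,top,ct),(2,S,sc,cs)):
        if which&bit:
            for q,uv in L:
                w=[p[0]+np.cos(p[2])*q[0]-np.sin(p[2])*q[1],p[1]+np.sin(p[2])*q[0]+np.cos(p[2])*q[1],q[2]]
                r+=list(w2pix(f,w)-cv(*uv))
    return r
for k in(1,2,3):
    o=LS(res,[.5,.05,-.2],args=(k,)); print(k,o.x.round(4),np.round(o.fun,1))
print('disc top',pix2w(T,*ct(554,188),.104).round(4),pix2w(S,*cs(300,292),.104).round(4))
for e in((512,189),(600,182)): print('bar t',pix2w(T,*ct(*e),.138).round(4))
for e in((268,264),(313,228)): print('bar s',pix2w(S,*cs(*e),.138).round(4))
s=manip.state(); print(Ro.from_quat(np.roll(s['tool_rot'],-1)).as_matrix().round(3))
E
```

```text
1 [ 0.4559  0.0593 -0.3529] [ 0.1 -0.4  0.4 -0.1 -0.1  0.1 -0.7  0.2  0.4 -0.1 -0.8  0.3  0.7 -0.4
 -0.   0.2]
2 [ 0.4583  0.0584 -0.3437] [-0.1  0.2 -0.5  1.2  0.1 -0.3 -0.9 -0.3 -0.1  0.7  1.1  0.1  0.6 -2.7]
3 [ 0.4568  0.0593 -0.3495] [-0.  -0.5  0.3 -0.6  0.1 -0.4 -0.7  0.1  0.3 -0.3 -0.8  0.1  0.7 -0.9
  0.  -0.2 -0.4 -0.3 -1.1  0.7 -0.2 -0.4 -1.3 -0.8 -0.6  0.3  1.  -0.1
  0.4 -2.9]
disc top [0.452  0.0505 0.104 ] [0.4533 0.0558 0.104 ]
bar t [0.4488 0.0813 0.138 ]
bar t [0.4517 0.0182 0.138 ]
bar s [0.4519 0.0288 0.138 ]
bar s [0.4524 0.0748 0.138 ]
[[ 0.903  0.43  -0.001]
 [ 0.43  -0.903  0.002]
 [ 0.    -0.002 -1.   ]]
```

The weight is at about (0.4515, 0.051), with its bar running roughly along world y. The mould is at (0.457, 0.059) with yaw about -0.35. I'll write a small planner that works out the rows for each move.

```bash
cat > plan.py <<'E'
import sys; from h import *
# plan.py x y z toolYangle_deg n : rows (trapezoid-ish) to target from measured pose
def plan(x,y,z,ang,n,q=1):
    s=manip.state(); R=Ro.from_quat(np.roll(s['tool_rot'],-1)).as_matrix(); p=s['tool_pos']
    a=np.arctan2(R[1,1],R[0,1]); da=(np.radians(ang)-a+np.pi/2)%np.pi-np.pi/2
    print('t',round(s['time'],2),'p',p.round(4),'yang',round(np.degrees(a),2),'tilt',np.degrees(np.arccos(-R[2,2])).round(2),'F',s['contact_force'].round(1),'w',round(s['gripper_width'],3),'g',round(s['grasp_force'],1),'j',s['joint_pos'].round(2),'dspin',round(-da,3))
    if not n: return
    w=np.minimum(1,np.minimum(np.arange(1,n+1),np.arange(n,0,-1))/3); w/=w.sum()
    d=np.array([x,y,z])-p; k=-da
    for i in range(n):
        t=a
        ey=np.array([np.cos(t),np.sin(t),0]); ex=np.array([-np.sin(t),np.cos(t),0])  # x = y x z, z down
        v=d*w[i]*1000; print([round(float(v@ex),q),round(float(v@ey),q),round(float(-v[2]),q),round(float(k*w[i]),3)])
        a+=da*w[i]
    print('dist',np.linalg.norm(d))
if __name__=='__main__':
    A=list(map(float,sys.argv[1:])); plan(*A[:4],int(A[4]))
E
python3 plan.py 0.4515 0.051 0.20 2 20
```

```text
t 0.1 p [ 0.2687 -0.5636  0.1951] yang -64.51 tilt 0.11 F [-0.2 -0.1  0.5] w 1.003 g 0.0 j [-1.24  0.05  1.61  0.    1.48 -0.12] dspin -1.161
[8.0, -8.8, -0.1, -0.021]
[16.3, -17.3, -0.2, -0.043]
[25.5, -24.9, -0.3, -0.064]
[27.1, -23.2, -0.3, -0.064]
[28.5, -21.4, -0.3, -0.064]
[29.8, -19.5, -0.3, -0.064]
[31.0, -17.5, -0.3, -0.064]
[32.1, -15.5, -0.3, -0.064]
[33.0, -13.4, -0.3, -0.064]
[33.8, -11.2, -0.3, -0.064]
[34.5, -9.0, -0.3, -0.064]
[35.0, -6.8, -0.3, -0.064]
[35.3, -4.5, -0.3, -0.064]
[35.6, -2.2, -0.3, -0.064]
[35.6, 0.1, -0.3, -0.064]
[35.5, 2.3, -0.3, -0.064]
[35.3, 4.6, -0.3, -0.064]
[34.9, 6.9, -0.3, -0.064]
[23.0, 6.1, -0.2, -0.043]
[11.3, 3.5, -0.1, -0.021]
dist 0.6411963773393762
```

>>> move_arm:
  increments: [8,-9,0,-0.02,1,16,-17,0,-0.04,1,26,-25,0,-0.06,1,27,-23,0,-0.06,1,29,-21,0,-0.06,1,30,-20,0,-0.06,1,31,-18,0,-0.06,1,32,-16,0,-0.06,1]

```text
time: 0.77
tool_pos: [0.3432, -0.3224, 0.1957]
tool_rot: [-0.0, 0.907, 0.421, 0.0]
contact_force: [0.7, 0.4, -0.8]
gripper_width: 1.0
grasp_force: 0.0
```

>>> move_arm:
  increments: [33,-13,0,-0.07,0.8,34,-11,0,-0.07,0.8,35,-9,0,-0.07,0.8,35,-7,0,-0.07,0.8,35,-5,0,-0.07,0.8,36,-2,0,-0.07,0.8,33,0,0,-0.07,0.8,20,0,0,-0.07,0.8]

```text
time: 1.43
tool_pos: [0.4217, -0.0662, 0.1959]
tool_rot: [-0.0, 0.754, 0.656, 0.0]
contact_force: [0.2, 0.6, 0.1]
gripper_width: 0.801
grasp_force: 0.0
```

```bash
python3 plan.py 0.4515 0.051 0.20 2 6
```

```text
t 1.43 p [ 0.4217 -0.0662  0.1959] yang -7.96 tilt 0.06 F [0.2 0.6 0.1] w 0.801 g 0.0 j [-0.33 -0.45  2.05  0.    1.55 -0.19] dspin -0.174
[10.0, 1.1, -0.3, -0.014]
[20.0, 2.5, -0.7, -0.029]
[29.9, 4.6, -1.0, -0.043]
[29.6, 5.9, -1.0, -0.043]
[19.6, 4.8, -0.7, -0.029]
[9.7, 2.7, -0.3, -0.014]
dist 0.1209553689723125
```

>>> move_arm:
  increments: [10,1,0,-0.02,0.7,20,3,0,-0.03,0.6,25,4,0,-0.03,0.6,20,3,0,-0.03,0.6,10,2,0,-0.02,0.6,0,0,0,0,0.6,0,0,0,0,0.6]

```text
time: 2.02
tool_pos: [0.4426, 0.0135, 0.196]
tool_rot: [0.0, 0.713, 0.701, -0.0]
contact_force: [0.6, -0.1, -0.0]
gripper_width: 0.597
grasp_force: 0.0
```

```bash
python3 - <<'E'
from h import *
from plan import plan
f=grab('top','top1'); g=grab('scene','scene1')
t=cv2.resize(f['image'][195:275,280:380],None,fx=4,fy=5*.8,interpolation=cv2.INTER_CUBIC)
s=cv2.resize(g['image'][130:230,250:350],None,fx=4,fy=4,interpolation=cv2.INTER_CUBIC)
t=cv2.copyMakeBorder(t,0,80,0,0,cv2.BORDER_CONSTANT)
cv2.imwrite('pics/c3.png',np.hstack([t,s]))
plan(.4515,.051,.2,2,2)
for z in (.138,): print('grip proj', w2pix(g,[.4515,.051,z]), w2pix(f,[.4515,.051,z]))
E
```

```text
t 2.12 p [0.4427 0.0129 0.1961] yang -1.01 tilt 0.04 F [-0.1  0.3  0.3] w 0.597 g 0.0 j [-0.14 -0.41  2.02 -0.    1.53 -0.12] dspin -0.053
[19.1, 4.1, -2.0, -0.026]
[19.0, 4.6, -2.0, -0.026]
dist 0.03929123511308334
grip proj [288.85310516 174.30086157] [327.98104766 232.15803044]
```

View pics/c3.png

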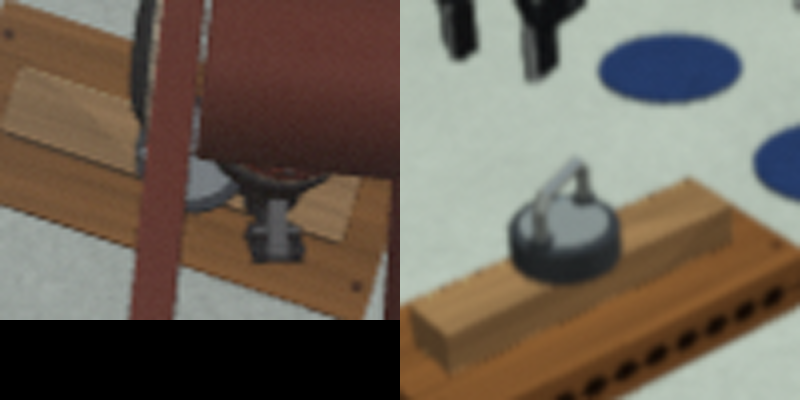

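The view shows the open fingers about 38 mm short of the handle in y. The handle bar in the scene crop runs from (543,185) to (580,162), which matches the fit to about 2 mm. I'll move over and go down.

>>> move_arm:
  increments: [19,4,0,-0.03,0.6,19.5,5,0,-0.025,0.6,0,0,15,0,0.6,0,0,25,0,0.6,0,0,20,0,0.6,0,0,10,0,0.6,0,0,0,0,0.6,0,0,0,0,0.6]

```text
time: 2.78
tool_pos: [0.4518, 0.0517, 0.1262]
tool_rot: [-0.0, 0.694, 0.72, -0.0]
contact_force: [-0.7, -1.1, 0.1]
gripper_width: 0.603
grasp_force: 0.0
```

```bash
python3 - <<'E'
from h import *
from plan import plan
g=grab('scene','scene2')
cv2.imwrite('pics/c4.png',cv2.resize(g['image'][130:230,230:350],None,fx=5,fy=5,interpolation=cv2.INTER_CUBIC))
plan(.4515,.0515,.118,2,1)
E
```

```text
t 2.83 p [0.4526 0.0518 0.1273] yang 2.17 tilt 0.08 F [ 0.6 -0.6  1.2] w 0.6 g 0.0 j [-0.05 -0.32  2.07 -0.    1.39 -0.09] dspin 0.003
[-0.2, -1.1, 9.3, 0.003]
dist 0.009364100922479126
```

View pics/c4.png

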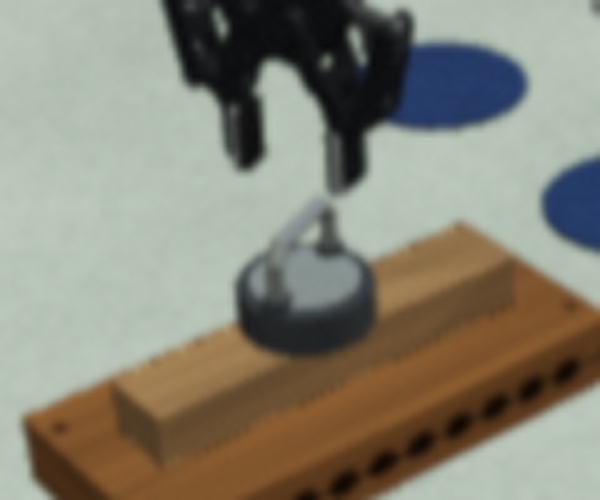

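```bash
python3 - <<'E'
from h import *
g=load('scene2');f=load('top1')
pp=lambda p:((w2pix(g,p)-[230,130])*5+2).round(0)
for z in (.127,.135,.14,.145): print(z,[pp([.4526+d,.0518,z]) for d in(-.0255,0,.0255)])
for d in(-.025,.0,.025): print('bar',pp([.4515-d*.04,.0515+d,.138]),pp([.4515,.0515+d,.143]))
for a in range(0,360,60): print('disc rim',pp([.4515+.038*np.cos(np.radians(a)),.0515+.038*np.sin(np.radians(a)),.104]))
E
```

```text
0.127 [array([261., 229.]), array([300., 241.]), array([341., 253.])]
0.135 [array([260., 216.]), array([299., 228.]), array([340., 240.])]
0.14 [array([259., 208.]), array([299., 220.]), array([339., 232.])]
0.145 [array([258., 200.]), array([298., 212.]), array([339., 224.])]
bar [271. 246.] [269. 237.]
bar [297. 223.] [296. 215.]
bar [322. 201.] [323. 193.]
disc rim [361. 296.]
disc rim [364. 258.]
disc rim [306. 240.]
disc rim [243. 259.]
disc rim [236. 298.]
disc rim [296. 317.]
```

```bash
python3 - <<'E'
from h import *
g=load('scene1');f=load('top1')
for z in(.19,.196,.203,.21,.22,.23): print(z,[((w2pix(g,[.4427+d,.0129,z])-[250,130])*4+1.5).round(0) for d in(-.0255,0,.0255)],[((w2pix(f,[.4427+d,.0129,z])-[280,195])*4+1.5).round(0) for d in(-.0255,0,.0255)])
f=grab('top','top2'); s=manip.state(); print(s['tool_pos'],s['joint_pos'])
cv2.imwrite('pics/c5.png',np.hstack([cv2.resize(f['image'][195:275,280:380],None,fx=4,fy=4,interpolation=cv2.INTER_CUBIC),cv2.resize(g['image'][110:190,230:330],None,fx=4,fy=4,interpolation=cv2.INTER_CUBIC)]))
E
```

```text
0.19 [array([ 73., 123.]), array([105., 132.]), array([139., 142.])] [array([262., 197.]), array([260., 154.]), array([258., 111.])]
0.196 [array([ 72., 114.]), array([105., 124.]), array([138., 133.])] [array([263., 196.]), array([260., 153.]), array([258., 109.])]
0.203 [array([ 71., 105.]), array([104., 114.]), array([137., 124.])] [array([263., 195.]), array([261., 151.]), array([259., 108.])]
0.21 [array([70., 95.]), array([103., 104.]), array([137., 114.])] [array([264., 194.]), array([262., 150.]), array([260., 106.])]
0.22 [array([68., 81.]), array([101.,  90.]), array([135.,  99.])] [array([265., 193.]), array([263., 148.]), array([261., 104.])]
0.23 [array([67., 66.]), array([100.,  75.]), array([134.,  85.])] [array([266., 192.]), array([264., 146.]), array([262., 101.])]
[0.45298945 0.05187313 0.12785701] [-4.94166370e-02 -3.22167304e-01  2.06724357e+00 -4.54844884e-05
  1.39392431e+00 -8.75333804e-02]
```

View pics/c5.png

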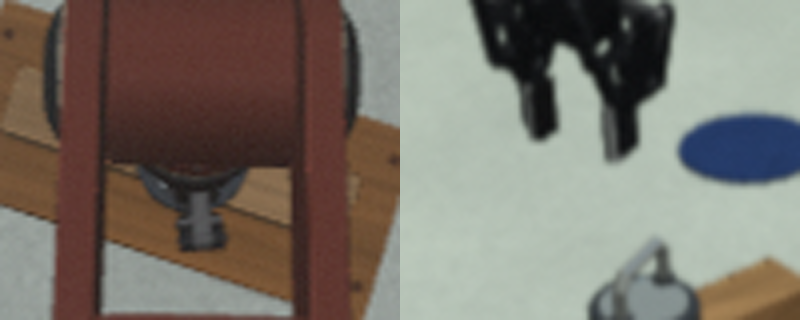

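```bash
python3 - <<'E'
from h import *
p=np.array([.2687,-.5636,.195]); yt=np.array([.43,-.903,0])
for n in('scene0','top0'):
    f=load(n); print(n,[(k,z,w2pix(f,p+yt*k+[0,0,z]).round(1)) for z in(0,.013,.045) for k in(-.0425,0,.0425)])
    im=f['image'].max(2)<45
    ys,xs=np.nonzero(im[:, :40] if n=='scene0' else im[290:340,590:]); 
    o=(0,0) if n=='scene0' else (590,290)
    g=im[170:260,:24] if n=='scene0' else im[300:340,600:640]
    print('\n'.join(''.join('#' if v else '.' for v in r) for r in g[::2 if n=='scene0' else 1]))
E
```

```text
scene0 [(-0.0425, 0, array([ 20.2, 264.8])), (0, 0, array([  4.6, 281.4])), (0.0425, 0, array([-12.4, 299.6])), (-0.0425, 0.013, array([ 17.2, 259.5])), (0, 0.013, array([  1.3, 276.1])), (0.0425, 0.013, array([-16.1, 294.2])), (-0.0425, 0.045, array([  9.6, 246.2])), (0, 0.045, array([ -7.1, 262.6])), (0.0425, 0.045, array([-25.4, 280.5]))]
........................
........................
........................
........................
........................
........................
........................
........................
........................
........................
........................
#.......................
###.....................
####....................
#####...................
#######.................
########................
##########..............
###########.............
############............
##############..........
###############.........
##############..........
###########.............
##########..............
#########...............
#########...............
#########...............
#####...................
######..................
######
[... 1650 characters left out ...]
###
..............##########################
...............#########################
...............#########################
................########################
................########################
.................#######################
..................######################
...................#####################
....................####################
................................########
........................................
........................................
........................................
........................................
........................................
........................................
........................................
```

Both cameras agree that the visible fingertips sit about 30 mm higher than the stated TCP implies. Closing at the nominal height tests this safely, because the fingers should either take the bar or close on nothing.

>>> move_arm:
  increments: [0,-1,9,0,0.5,0,0,0,0,0.3,0,0,0,0,0.0,0,0,0,0,0.0,0,0,0,0,0.0,0,0,0,0,0.0]

```text
time: 3.38
tool_pos: [0.4511, 0.0523, 0.1175]
tool_rot: [0.0, 0.693, 0.721, 0.0]
contact_force: [0.2, 0.9, 1.0]
gripper_width: -0.003
grasp_force: 0.0
```

```bash
python3 - <<'E'
from h import *
g=grab('scene','scene3'); p=manip.state()['tool_pos']; print(p)
c=cv2.resize(g['image'][135:215,240:340],None,fx=7,fy=7,interpolation=cv2.INTER_CUBIC)
for z in(0,.02,.03,.04):
    u=((w2pix(g,p+[0,0,z])-[240,135])*7+3); print(z,u.round(0)); cv2.circle(c,tuple(int(v) for v in u),2,(0,0,255),-1)
cv2.imwrite('pics/c6.png',c)
E
```

```text
[0.45104828 0.05236509 0.11742982]
0 [350. 323.]
0.02 [346. 277.]
0.03 [344. 255.]
0.04 [343. 231.]
```

View pics/c6.png

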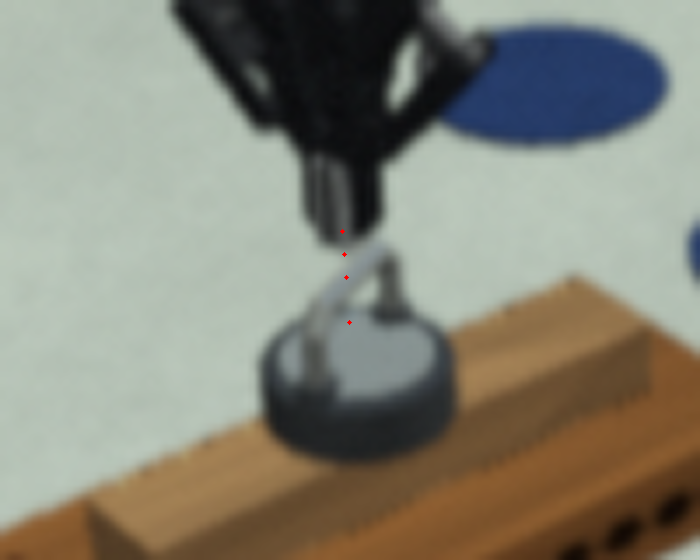

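The shut tips end at crop (343,243), directly above the bar, while the reported TCP projects to (350,323). So the real tips are about 35 mm above the reported TCP, with no sideways error. I'll reopen and go down 34 mm further, watching the force.

>>> move_arm:
  increments: [0,0,0,0,0.6,0,0,0,0,0.6,0,0,0,0,0.6,0,0,5,0,0.6,0,0,8,0,0.6,0,0,7,0,0.6,0,0,0,0,0.6]

```text
time: 4.02
tool_pos: [0.4492, 0.0524, 0.0946]
tool_rot: [-0.002, 0.693, 0.721, -0.001]
contact_force: [-0.7, 1.1, -0.2]
gripper_width: 0.598
grasp_force: 0.0
```

>>> move_arm:
  increments: [0,0,7,0,0.6,0,0,5,0,0.6,0,0,2,0,0.6,0,0,0,0,0.6]

```text
time: 4.35
tool_pos: [0.4503, 0.0523, 0.0823]
tool_rot: [-0.001, 0.693, 0.721, -0.001]
contact_force: [0.2, -0.1, -0.0]
gripper_width: 0.599
grasp_force: 0.0
```

>>> move_arm:
  increments: [0,0,0,0,0.3,0,0,0,0,0.05,0,0,0,0,0,0,0,0,0,0,0,0,0,0,0,0,0,0,0,0]

```text
time: 4.85
tool_pos: [0.4518, 0.0522, 0.0838]
tool_rot: [0.001, 0.693, 0.721, 0.001]
contact_force: [3.3, 0.5, 0.4]
gripper_width: 0.092
grasp_force: 58.3
```

Gripped at 58 N. Now I'll lift slowly.

>>> move_arm:
  increments: [0,0,-2,0,0,0,0,-5,0,0,0,0,-10,0,0,0,0,-15,0,0,0,0,-15,0,0,0,0,-8,0,0,0,0,-3,0,0,0,0,0,0,0]

```text
time: 5.52
tool_pos: [0.4511, 0.0523, 0.1419]
tool_rot: [0.0, 0.693, 0.721, 0.0]
contact_force: [-0.7, -0.7, -8.9]
gripper_width: 0.09
grasp_force: 58.4
```

```bash
python3 - <<'E'
from h import *
g=grab('scene','scene4'); 
cv2.imwrite('pics/c7.png',cv2.resize(g['image'][110:230,230:390],None,fx=4,fy=4,interpolation=cv2.INTER_CUBIC))
E
python3 plan.py 0.5010 0.358 .142 2 20
```

```text
t 5.57 p [0.4506 0.0523 0.1409] yang 2.24 tilt 0.04 F [ 0.4 -0.5 -7.8] w 0.09 g 58.4 j [-0.05 -0.34  2.06  0.    1.42 -0.09] dspin 0.004
[5.6, 1.2, -0.0, 0.0]
[11.2, 2.3, -0.0, 0.0]
[16.9, 3.5, -0.1, 0.0]
[16.9, 3.5, -0.1, 0.0]
[16.9, 3.5, -0.1, 0.0]
[16.9, 3.4, -0.1, 0.0]
[16.9, 3.4, -0.1, 0.0]
[16.9, 3.4, -0.1, 0.0]
[16.9, 3.4, -0.1, 0.0]
[16.9, 3.4, -0.1, 0.0]
[16.9, 3.4, -0.1, 0.0]
[16.9, 3.4, -0.1, 0.0]
[16.9, 3.4, -0.1, 0.0]
[16.9, 3.4, -0.1, 0.0]
[16.9, 3.4, -0.1, 0.0]
[16.9, 3.4, -0.1, 0.0]
[16.9, 3.4, -0.1, 0.0]
[16.9, 3.4, -0.1, 0.0]
[11.2, 2.3, -0.0, 0.0]
[5.6, 1.1, -0.0, 0.0]
dist 0.3097898405824733
```

View pics/c7.png

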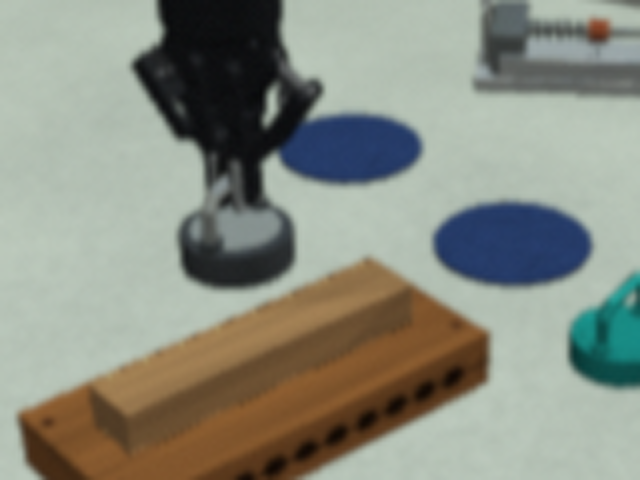

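The weight hangs level in the gripper, and the lower mould hasn't moved. I'll carry it to the pad.

>>> move_arm:
  increments: [6,1,0,0,0,13,3,0,0,0,20,4,0,0,0,22,4.5,0,0,0,22,4.5,0,0,0,22,4.5,0,0,0,22,4.5,0,0,0,22,4.5,0,0,0]

```text
time: 6.23
tool_pos: [0.4746, 0.2038, 0.1396]
tool_rot: [-0.001, 0.693, 0.721, -0.001]
contact_force: [0.6, -0.2, -7.0]
gripper_width: 0.092
grasp_force: 58.4
```

>>> move_arm:
  increments: [22,4.5,0,0,0,22,4.5,0,0,0,22,4.5,0,0,0,22,4.5,0,0,0,22,4.5,0,0,0,18,3.5,3,0,0,10,2,6,0,0,5,1,8,0,0]

```text
time: 6.9
tool_pos: [0.4987, 0.3479, 0.1231]
tool_rot: [-0.0, 0.693, 0.721, -0.0]
contact_force: [-0.1, -0.6, -7.8]
gripper_width: 0.095
grasp_force: 58.4
```

```bash
python3 plan.py 0.5010 0.358 .03 2 6
```

```text
t 6.9 p [0.4987 0.3479 0.1231] yang 2.32 tilt 0.04 F [-0.1 -0.6 -7.8] w 0.095 g 58.4 j [0.49 0.07 1.72 0.   1.35 0.45] dspin 0.006
[0.8, 0.2, 7.8, 0.0]
[1.7, 0.5, 15.5, 0.001]
[2.5, 0.7, 23.3, 0.001]
[2.5, 0.7, 23.3, 0.001]
[1.7, 0.4, 15.5, 0.001]
[0.8, 0.2, 7.8, 0.0]
dist 0.09365244774365356
```

>>> move_arm:
  increments: [4,0.5,10,0,0,4,0.5,18,0,0,2,0.5,20,0,0,0,0,20,0,0,0,0,13,0,0,0,0,7,0,0,0,0,3,0,0,0,0,0,0,0]

```text
time: 7.57
tool_pos: [0.4998, 0.3559, 0.0325]
tool_rot: [-0.0, 0.693, 0.721, -0.001]
contact_force: [0.2, 0.2, -7.3]
gripper_width: 0.092
grasp_force: 58.4
```

```bash
python3 - <<'E'
from h import *
from plan import plan
g=grab('scene','scene5'); plan(.501,.358,.011,2,1)
cv2.imwrite('pics/c8.png',cv2.resize(g['image'][130:220,310:430],None,fx=5,fy=5,interpolation=cv2.INTER_CUBIC))
im=g['image'].astype(int); m=((im[...,0]>im[...,2]+30)&(im[...,0]<140)).astype(np.uint8)
print([[int(x) for x in s] for s in cv2.connectedComponentsWithStats(m)[2] if s[4]>100])
E
```

```text
t 7.62 p [0.5006 0.3564 0.0337] yang 2.21 tilt 0.04 F [ 0.9  0.7 -7.9] w 0.095 g 58.4 j [ 0.5   0.18  1.76 -0.    1.2   0.46] dspin 0.004
[1.6, 0.5, 22.7, 0.004]
dist 0.022778651462392222
[[0, 0, 640, 400, 253373], [300, 139, 35, 16, 461], [0, 148, 28, 49, 874], [339, 163, 39, 18, 457], [372, 179, 26, 28, 460], [227, 252, 24, 19, 290]]
```

>>> move_arm:
  increments: [1,0,5,0,0,0,0,6,0,0,0,0,4,0,0,0,0,2,0,0,0,0,1,0,0,0,0,1,0,0,0,0,0,0,0]

```text
time: 8.2
tool_pos: [0.5, 0.3574, 0.014]
tool_rot: [-0.0, 0.693, 0.721, -0.0]
contact_force: [-1.2, 0.0, -6.7]
gripper_width: 0.093
grasp_force: 58.5
```

>>> move_arm:
  increments: [0,0,1,0,0,0,0,1,0,0,0,0,0,0,0]

```text
time: 8.45
tool_pos: [0.5, 0.3574, 0.0121]
tool_rot: [-0.0, 0.693, 0.721, -0.0]
contact_force: [-0.7, -0.6, -8.1]
gripper_width: 0.093
grasp_force: 58.5
```

>>> move_arm:
  increments: [0,0,0.7,0,0,0,0,0.7,0,0,0,0,0,0,0]

```text
time: 8.7
tool_pos: [0.5004, 0.3576, 0.0111]
tool_rot: [0.0, 0.693, 0.721, 0.0]
contact_force: [0.6, -0.9, -7.0]
gripper_width: 0.096
grasp_force: 58.7
```

>>> move_arm:
  increments: [0,0,0.5,0,0,0,0,0.5,0,0,0,0,0,0,0]

```text
time: 8.95
tool_pos: [0.501, 0.3576, 0.0108]
tool_rot: [0.001, 0.693, 0.721, 0.001]
contact_force: [2.2, -1.1, -3.0]
gripper_width: 0.092
grasp_force: 59.0
```

>>> move_arm:
  increments: [0,0,0.5,0,0,0,0,0.4,0,0,0,0,0,0,0]

```text
time: 9.2
tool_pos: [0.5012, 0.3575, 0.0106]
tool_rot: [0.001, 0.693, 0.721, 0.001]
contact_force: [-0.8, -5.0, 5.0]
gripper_width: 0.088
grasp_force: 59.7
```

>>> move_arm:
  increments: [0,0,0,0,0.15,0,0,0,0,0.3,0,0,0,0,0.5,0,0,0,0,0.6,0,0,0,0,0.6]

```text
time: 9.62
tool_pos: [0.4998, 0.3576, 0.0087]
tool_rot: [-0.0, 0.693, 0.721, -0.0]
contact_force: [-0.2, 0.3, 0.7]
gripper_width: 0.601
grasp_force: 0.0
```

>>> move_arm:
  increments: [0,0,-5,0,0.6,0,0,-12,0,0.6,0,0,-22,0,0.7,0,0,-30,0,0.8,0,0,-30,0,0.9,0,0,-20,0,1,0,0,-10,0,1,0,0,-4,0,1]

```text
time: 10.28
tool_pos: [0.5015, 0.3583, 0.1456]
tool_rot: [0.001, 0.693, 0.721, 0.003]
contact_force: [-0.2, 0.2, -0.0]
gripper_width: 0.999
grasp_force: 0.0
```

```bash
python3 - <<'E'
from h import *
f=grab('top','top3');g=grab('scene','scene6')
t=cv2.resize(f['image'][185:285,255:395],None,fx=5.6,fy=5.6,interpolation=cv2.INTER_CUBIC)[:, :]
t=cv2.resize(f['image'][185:285,255:395],(560,400),interpolation=cv2.INTER_CUBIC)
s=cv2.resize(g['image'][130:180,310:410],None,fx=2.4,fy=2.4,interpolation=cv2.INTER_CUBIC)
c=np.zeros((600,800,3),np.uint8); c[:400,:560]=t
c[:120,560:800]=s
s2=cv2.resize(g['image'][130:260,225:395],None,fx=1.4,fy=1.4,interpolation=cv2.INTER_CUBIC); c[130:130+s2.shape[0],560:560+s2.shape[1]]=s2
c[400:600,:560]=cv2.resize(f['image'][200:250,180:320],(560,200),interpolation=cv2.INTER_CUBIC)
cv2.imwrite('pics/c9.png',c)
E
python3 plan.py .457 .059 .13 -20.1 18
```

```text
t 10.38 p [0.5002 0.3576 0.1424] yang 2.24 tilt 0.05 F [ 0.4 -0.  -0.9] w 1.0 g 0.0 j [0.5  0.07 1.69 0.   1.38 0.46] dspin 0.39
[-6.2, -1.1, 0.3, 0.008]
[-12.4, -2.2, 0.5, 0.016]
[-18.6, -3.0, 0.8, 0.024]
[-18.7, -2.5, 0.8, 0.024]
[-18.7, -2.1, 0.8, 0.024]
[-18.8, -1.6, 0.8, 0.024]
[-18.8, -1.1, 0.8, 0.024]
[-18.8, -0.7, 0.8, 0.024]
[-18.9, -0.2, 0.8, 0.024]
[-18.9, 0.2, 0.8, 0.024]
[-18.8, 0.7, 0.8, 0.024]
[-18.8, 1.1, 0.8, 0.024]
[-18.8, 1.6, 0.8, 0.024]
[-18.7, 2.1, 0.8, 0.024]
[-18.7, 2.5, 0.8, 0.024]
[-18.6, 3.0, 0.8, 0.024]
[-12.4, 2.3, 0.5, 0.016]
[-6.2, 1.2, 0.3, 0.008]
dist 0.3019198303652852
```

View pics/c9.png

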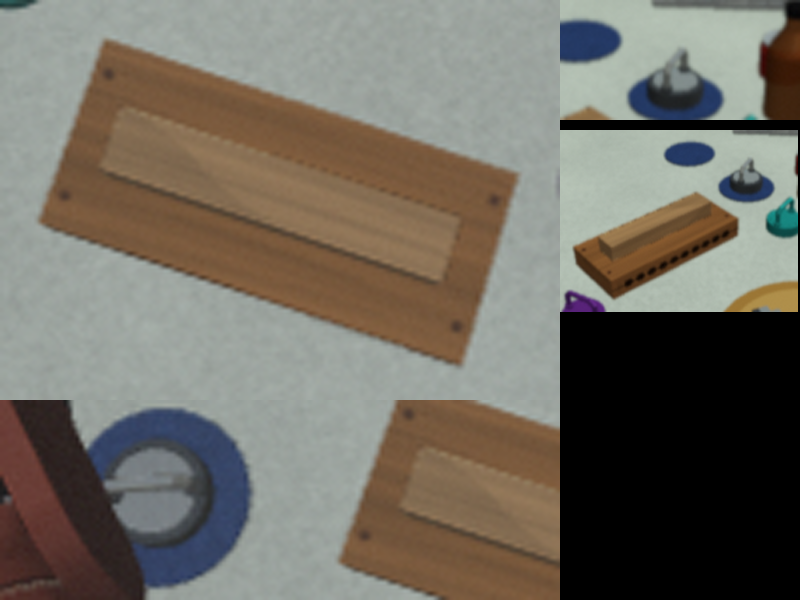

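The weight stands upright and near the middle of the chosen pad. The closed mould is now unobstructed, so I'll refit its pose.

```bash
python3 - <<'E'
from h import *
from scipy.optimize import least_squares as LS
T=load('top3'); ct=lambda U,V:np.array([(U+.5)/4-.5+255,(V+.5)/4-.5+185])
a,b=.068,.152; c,d=.023,.12
L=[((a,b,.044),(104,40)),((a,-b,.044),(518,174)),((-a,-b,.044),(461,366)),((-a,b,.044),(40,223)),((c,d,.078),(120,107)),((-c,d,.078),(102,168)),((c,-d,.078),(460,216)),((-c,-d,.078),(442,283))]
def res(p):
    R=Ro.from_euler('z',p[2]).as_matrix()
    return np.ravel([w2pix(T,R@q+[p[0],p[1],0])-ct(*uv) for q,uv in L])
o=LS(res,[.457,.059,-.35]); print(o.x,o.fun.round(1))
E
python3 plan.py .457 .059 .13 -20.1 0
```

```text
[ 0.45609328  0.05911914 -0.35229922] [ 0.  -0.2  0.3 -0.1  0.4 -0.2 -0.5  0.   0.3 -0.5 -0.9  0.4  0.5  0.2
 -0.   0.1]
t 10.38 p [0.5002 0.3576 0.1424] yang 2.24 tilt 0.05 F [ 0.4 -0.  -0.9] w 1.0 g 0.0 j [0.5  0.07 1.69 0.   1.38 0.46] dspin 0.39
```

>>> move_arm:
  increments: [-8,-1,0,0.01,1,-16,-3,0,0.02,1,-22,-3,0,0.03,1,-22,-2,0,0.03,1,-22,-2,0,0.03,1,-22,-2,0,0.03,1,-22,-1,0,0.03,1,-22,0,0,0.03,1]

```text
time: 11.05
tool_pos: [0.4763, 0.2004, 0.1393]
tool_rot: [-0.001, 0.766, 0.643, -0.002]
contact_force: [0.4, 0.3, 0.5]
gripper_width: 0.999
grasp_force: 0.0
```

>>> move_arm:
  increments: [-22,0,0,0.03,1,-22,0,0,0.03,1,-22,1,0,0.03,1,-22,2,0,0.03,1,-22,2,0,0.03,1,-18,3,0,0.02,1,-11,2,0,0.01,1,-5,1,0,0,1]

```text
time: 11.72
tool_pos: [0.4511, 0.0584, 0.1402]
tool_rot: [-0.001, 0.82, 0.572, -0.001]
contact_force: [-0.5, -0.1, 0.0]
gripper_width: 0.998
grasp_force: 0.0
```

```bash
python3 plan.py .457 .059 .10 -20.1 3
```

```text
t 11.72 p [0.4511 0.0584 0.1402] yang -20.23 tilt 0.17 F [-0.5 -0.1  0. ] w 0.998 g 0.0 j [-0.03 -0.33  2.05 -0.    1.42  0.32] dspin -0.002
[0.6, 1.3, 10.0, -0.001]
[1.3, 2.7, 20.1, -0.001]
[0.6, 1.3, 10.0, -0.001]
dist 0.040603736677085535
```

>>> move_arm:
  increments: [1.5,3,10,0,1,1,2,18,0,1,0,0,20,0,1,0,0,18,0,1,0,0,10,0,1,0,0,4,0,1,0,0,0,0,1,0,0,0,0,1]

```text
time: 12.38
tool_pos: [0.4584, 0.0607, 0.0622]
tool_rot: [0.0, 0.82, 0.573, 0.0]
contact_force: [-0.1, 0.7, 1.8]
gripper_width: 1.0
grasp_force: 0.0
```

```bash
python3 plan.py .4565 .0592 .02 -20.1 4
```

```text
t 12.38 p [0.4584 0.0607 0.0622] yang -20.08 tilt 0.02 F [-0.1  0.7  1.8] w 1.0 g 0.0 j [-0.03 -0.23  2.11  0.    1.26  0.32] dspin 0.0
[-0.3, -0.2, 7.0, 0.0]
[-0.7, -0.4, 14.1, 0.0]
[-0.7, -0.4, 14.1, 0.0]
[-0.3, -0.2, 7.0, 0.0]
dist 0.04230848498141911
```

>>> move_arm:
  increments: [-1,-1,6,0,0.9,0,0,12,0,0.9,0,0,12,0,0.85,0,0,7,0,0.8,0,0,3,0,0.8,0,0,0,0,0.8,0,0,0,0,0.8]

```text
time: 12.97
tool_pos: [0.4568, 0.0598, 0.022]
tool_rot: [0.0, 0.82, 0.573, 0.0]
contact_force: [0.7, -0.7, 0.3]
gripper_width: 0.801
grasp_force: 0.0
```

```bash
python3 - <<'E'
from h import *
from plan import plan
plan(.4565,.0592,.014,-20.1,1)
f=grab('scene','scene7')
# tip check: dark fingers pixels vs projected
R=Ro.from_euler('z',-20.1,degrees=True).as_matrix()
for zz in(.055,.06,.065,.07): print(zz,[w2pix(f,R@[s*.034,0,0]+[.4565,.0592,zz]).round(1) for s in(-1,1)])
im=f['image'].max(2)<60; print('\n'.join(str(v)+' '+''.join('#' if q else '.' for q in im[v,255:330]) for v in range(155,205,1)))
E
```

```text
t 12.97 p [0.4568 0.0598 0.022 ] yang -20.11 tilt 0.01 F [ 0.7 -0.7  0.3] w 0.801 g 0.0 j [-0.03 -0.17  2.13 -0.    1.18  0.32] dspin -0.0
[-0.7, -0.1, 8.0, -0.0]
dist 0.008008681176987609
0.055 [array([286.9, 194. ]), array([301.5, 204.6])]
0.06 [array([286.8, 192.5]), array([301.4, 203.1])]
0.065 [array([286.6, 191.1]), array([301.3, 201.6])]
0.07 [array([286.5, 189.6]), array([301.3, 200.1])]
155 ......................#############################........................
156 .....................##############################........................
157 ....................##############################.........................
158 ....................##############################.........................
159 ....................#############################..........................
160 .....................############################..........................
161 .....................###########################...........................
162 .....................###########################...........................
163 .....................###########################.........
[... 2598 characters left out ...]
...............................######.......................
197 ..............................................######.......................
198 ...............................................#####.......................
199 ...............................................#####.......................
200 ...............................................#####.......................
201 ...............................................###.........................
202 ...........................................................................
203 ...........................................................................
204 ...........................................................................
```

The visible tip at z≈0.067 matches the 35 mm offset. I'll go down 9 mm and close in steps, watching for a lopsided touch.

>>> move_arm:
  increments: [0,0,3,0,0.8,0,0,4,0,0.75,0,0,2,0,0.7,0,0,0,0,0.65,0,0,0,0,0.61,0,0,0,0,0.61]

```text
time: 13.52
tool_pos: [0.4567, 0.0598, 0.0129]
tool_rot: [0.0, 0.82, 0.573, -0.0]
contact_force: [0.9, -0.4, -0.1]
gripper_width: 0.61
grasp_force: 0.0
```

>>> move_arm:
  increments: [0,0,0,0,0.58,0,0,0,0,0.58]

```text
time: 13.68
tool_pos: [0.4568, 0.0598, 0.0131]
tool_rot: [0.0, 0.82, 0.573, 0.0]
contact_force: [0.5, -0.1, -0.2]
gripper_width: 0.579
grasp_force: 0.0
```

>>> move_arm:
  increments: [0,0,0,0,0.56,0,0,0,0,0.56]

```text
time: 13.85
tool_pos: [0.4568, 0.0598, 0.013]
tool_rot: [0.0, 0.82, 0.573, 0.0]
contact_force: [-0.4, -0.5, 0.8]
gripper_width: 0.561
grasp_force: 0.0
```

>>> move_arm:
  increments: [0,0,0,0,0.54,0,0,0,0,0.54]

```text
time: 14.02
tool_pos: [0.4573, 0.0597, 0.0132]
tool_rot: [0.001, 0.82, 0.573, 0.001]
contact_force: [1.4, -1.1, 0.8]
gripper_width: 0.542
grasp_force: 0.9
```

>>> move_arm:
  increments: [0,0,0,0,0.525,0,0,0,0,0.525]

```text
time: 14.18
tool_pos: [0.4574, 0.0597, 0.0134]
tool_rot: [0.001, 0.82, 0.573, 0.001]
contact_force: [1.5, -0.8, 0.9]
gripper_width: 0.53
grasp_force: 34.6
```

>>> move_arm:
  increments: [0,0,0,0,0.3,0,0,0,0,0,0,0,0,0,0,0,0,0,0,0]

```text
time: 14.52
tool_pos: [0.4574, 0.0597, 0.0135]
tool_rot: [0.001, 0.82, 0.573, 0.001]
contact_force: [3.4, -1.0, 4.2]
gripper_width: 0.523
grasp_force: 63.4
```

```bash
python3 - <<'E'
from h import *
s=manip.state(); print(s['tool_pos'],s['contact_force'],s['ft_torque'],s['gripper_width'],s['grasp_force'],s['tool_rot'])
E
```

```text
[0.45744861 0.05972541 0.01351801] [ 3.36986342 -1.01352415  4.17435316] [-0.14512885 -0.31937199 -0.01616513] 0.5231900177995928 63.4149706363678 [5.24720711e-04 8.19711561e-01 5.72775986e-01 5.92504864e-04]
```

>>> move_arm:
  increments: [0,0,-1,0,0,0,0,-1,0,0,0,0,-1,0,0,0,0,-1,0,0,0,0,0,0,0]

```text
time: 14.93
tool_pos: [0.455, 0.0599, 0.0156]
tool_rot: [-0.001, 0.82, 0.573, -0.001]
contact_force: [1.3, 0.2, -6.7]
gripper_width: 0.526
grasp_force: 62.5
```

>>> move_arm:
  increments: [0,0,-1,0,0,0,0,-1,0,0,0,0,-1,0,0,0,0,0,0,0,0,0,0,0,0]

```text
time: 15.35
tool_pos: [0.4565, 0.0599, 0.02]
tool_rot: [-0.0, 0.82, 0.573, -0.0]
contact_force: [-0.4, 0.0, -6.6]
gripper_width: 0.531
grasp_force: 62.6
```

```bash
python3 - <<'E'
from h import *
s=manip.state(); print(s['tool_pos'],s['contact_force'],s['ft_torque'],s['tool_rot'])
E
```

```text
[0.45646502 0.0599413  0.01995172] [-0.42042742  0.0253265  -6.57018382] [ 0.02374544 -0.01209925 -0.03642091] [-2.07262659e-04  8.19686287e-01  5.72812649e-01 -1.33644661e-04]
```

It's clear, with no side force or moment. I'll lift straight up to a total of 100 mm (reported z≈0.113).

>>> move_arm:
  increments: [0,0,-2,0,0,0,0,-3,0,0,0,0,-4,0,0,0,0,-6,0,0,0,0,-8,0,0,0,0,-8,0,0,0,0,-8,0,0,0,0,-8,0,0]

```text
time: 16.02
tool_pos: [0.457, 0.0598, 0.0682]
tool_rot: [0.0, 0.82, 0.573, 0.0]
contact_force: [0.1, 0.1, -5.7]
gripper_width: 0.526
grasp_force: 62.6
```

>>> move_arm:
  increments: [0,0,-8,0,0,0,0,-8,0,0,0,0,-8,0,0,0,0,-8,0,0,0,0,-6,0,0,0,0,-5,0,0,0,0,-3,0,0,0,0,-1,0,0]

```text
time: 16.68
tool_pos: [0.457, 0.0598, 0.1145]
tool_rot: [0.0, 0.82, 0.573, 0.0]
contact_force: [-0.1, -0.7, -6.4]
gripper_width: 0.525
grasp_force: 62.7
```

>>> move_arm:
  increments: [0,0,0,0,0,0,0,0,0,0,0,0,0,0,0,0,0,0,0,0,0,0,0,0,0,0,0,0,0,0]

```text
time: 17.18
tool_pos: [0.4565, 0.0598, 0.1137]
tool_rot: [-0.0, 0.82, 0.573, -0.0]
contact_force: [-0.0, -0.4, -5.5]
gripper_width: 0.527
grasp_force: 62.7
```

```bash
python3 - <<'E'
from h import *
from plan import plan
plan(.4565,.0598,.1135,-20.1,1)
f=grab('scene','end_s'); im=f['image']; e=cv2.Canny(im,40,100)
R=Ro.from_euler('z',-.351).as_matrix(); c=np.array([.4565,.0592,0])
# predicted bottom-edge/top corners vs edges: distance from predicted board edges to nearest Canny edge
dt=cv2.distanceTransform(255-e,cv2.DIST_L2,5)
def seg(a,b,o):
    P=[w2pix(f,R@(np.array(a)+(np.array(b)-a)*t)+c+o) for t in np.linspace(.05,.95,40)]
    return np.mean([min(dt[int(round(v)),int(round(u))],6) for u,v in P])
for n,z in(('lower top',.0215),('upper top',.044)):
    for k,(a,b) in {'front':([.068,-.152,z],[.068,.152,z]),'right end':([-.068,-.152,z],[.068,-.152,z])}.items():
        print(n,k,[(h,round(float(seg(a,b,[0,0,h/1000])),1)) for h in((-4,-2,0,2,4) if n[0]=='l' else (90,94,96,98,100,102,104,106,110))])
E
```

```text
t 17.18 p [0.4565 0.0598 0.1137] yang -20.11 tilt 0.03 F [-0.  -0.4 -5.5] w 0.527 g 62.7 j [-0.03 -0.29  2.07  0.    1.37  0.32] dspin -0.0
[-0.0, -0.0, 0.2, -0.0]
dist 0.00016149465272386786
lower top front [(-4, 0.9), (-2, 0.5), (0, 0.3), (2, 0.5), (4, 0.7)]
lower top right end [(-4, 0.7), (-2, 0.2), (0, 0.1), (2, 0.3), (4, 0.6)]
upper top front [(90, 1.7), (94, 1.6), (96, 1.2), (98, 0.7), (100, 0.2), (102, 0.3), (104, 1.0), (106, 1.6), (110, 2.6)]
upper top right end [(90, 1.7), (94, 1.2), (96, 0.8), (98, 0.3), (100, 0.1), (102, 0.2), (104, 0.8), (106, 1.1), (110, 1.4)]
```

The edge check puts the upper half 100 mm above the lower half, level and square, with the lower half where it started. I'm handing in.

```bash
python3 -c "
from plant import manip; print(manip.job_done())"
```

```text
the job is handed in; nothing more can be done
None
```

The job is handed in: the press weight stands upright on the right-hand navy pad, and the upper half is held level and square about 100 mm above the lower half, which measured as unmoved.

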